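Switch on the sink disposer at its guarded toggle

ROBOT

A 7-joint arm with a two-finger parallel gripper is mounted at the origin on the work surface. World frame = base frame: x ahead of the robot, y to its left, z up, the work surface at z = 0. Lengths are in m, angles in rad, forces in N, time in s.
With the tool pointing down it reaches from about 0.4 to 0.85 m from the base axis. Payload 10.4 kg.
Tool frame: the origin (TCP) lies between the finger pads; the fingertips stand 22 mm ahead of it and the grasp point (between the pads) lies 3 mm ahead of it; z points along the fingers, y is the line along which they close (so a half turn about z gives the same grasp; the last joint's range is limited). The gripper opens to 85 mm and grips with 20 to 120 N. Pads are 22 mm wide; open, the fingers measure 114 mm over their backs; the gripper's body (76 mm by 85 mm) begins 54 mm behind the grasp point. The pads swing forward as they close: fully open they stand 13 mm farther back than shut.
Start: joints at [-1.272, 0.332, -0.065, 1.46, 0.022, 1.35, -0.088], TCP at [0.198, 0.593, 0.253] pointing down, gripper open.
Joint ranges: [-2.6, 2.6], [-0.5, 2.12], [-1.47, 1.34], [0.16, 2.42], [-1.27, 4.41], [0.06, 2.06], [-2.6, 2.6]. Speed limits (rad/s): [2.22, 2.22, 2.79, 2.79, 3.14, 3.14, 3.14].

INTERFACE

Orientations are given as a unit quaternion [x, y, z, w].
In Python, from workcell import manip, camera, ticket, boxes_of, outline_of gives the robot as it stands.
- The arm moves only by the tool carry_out, never from a script. Its argument "deltas" is a list of rows, each a list of 5 numbers: the shift along the tool's x, y, z as a fraction of full scale, then the turn about the tool's z as a fraction of full scale, then the opening, from -1 (shut) to 1 (fully open), so that 0 is half open. In form: [[tx, ty, tz, spin, gripper], ...]. A call has 1 to 20 rows; each row is the pose to reach, as a shift and turn from the pose commanded when the call began, along the tool's axes at that moment; what a row does not reach only later rows make up. Full scale, the value 1, is 150 mm for a shift and 30 degrees for a turn. A row lasts 1/8 s, in which the tool goes at most 62.5 mm and 10.7 degrees, less where a joint would pass 70% of its speed; a pose out of reach is approached as far as the arm can. A call with a number of a shift or a turn outside -1 to 1 is refused whole. A call with a gripper value outside its range is refused whole. The fingers move at their own pace and stop on an object; "force" is the grip in N (left out, the last holds). Time passes only in rows, so rows that repeat a pose let the fingers close. It gives the time, the measured TCP pose, the force, the opening and the grip force at its end, in the units of the state.
- manip.get_obs(): the state, without advancing time (a new reading comes with each control period).
- camera(name): name is "scene" or "top" or "wrist"; returns a dict with "img" (420x560x3 uint8, red, green, blue), "depth" (420x560 float32, m along the optical axis (not along the pixel's ray), 0 where there is no reading), "vertical_fov" (degrees; the focal length in pixels is half the picture's height over the tangent of half this angle, whatever the lens; pixels are square), "cx", "cy" (the principal point, pixels), "R" (3x3) and "t" (3): a world point X has camera coordinates R X + t. Camera axes: x right, y down, z forward; pixel columns grow to the right and rows downward; lengths in m; the calibration is good to about 2 mm. A picture is of the moment at which its call begins.
- ticket.hand_in(): hands the job in; it is judged then, once.
Trained networks look in a picture, given as the dict that the camera call returned (one of the last four; its "shot" number tells which), for a name from the list of things; names that differ only in an ending like _2 or _b are one class to them, and where a whole thing is asked for, a point or a joint stands for the part that bears it (a point fixed in the world has none). Each returns a list of dicts, best first, with "conf" (0 to 1); they miss things now and then, are a little off and sometimes report something else, mostly with a low value. They report only what shows in the picture. A call takes as long as a camera call. They do not tell look-alikes from the thing itself.
- boxes_of(query, picture): "position" ([x, y, z] in m, in world coordinates, good to about 4 mm: the middle of the surface that is visible of it).
- outline_of(query, picture): "region" (420x560 bool, what is visible of it).
The state is a dict: "clock": time; "joint_pos": joint angles; "joint_velocities": joint speeds; "tau": joint torques, N m; "position": TCP position; "ee_rot": TCP orientation; "ft_force": force on the tool from outside, world axes, zero at the start; "torque": the same for the moment, N m; "grip_width": opening from 0.0 (shut) to 1.0 (fully open); "grasp_force": force on a finger pad.
Only numpy, scipy, OpenCV 4.12 (cv2) and the standard library are available. Lean on these libraries where they do the work, as an engineer would, in place of code of your own. Each camera call takes 0.05 s, during which the arm holds its last target. There are 200 camera calls.

TASK

Switch on the sink's waste disposer at the guarded switch box: swing its clear hinged safety cover up until it stands open, flip the toggle underneath all the way over to the hinge side, then close the cover fully again. Leave the toggle of the other switch box, the one without a cover, as it is.

Things in the scene. Friction and masses are not known exactly. Their poses are not given: they have to be found in the camera images.
- guard_box: Guarded switch box, fixed: white base 110 x 84 x 30 mm (x, y, z) under a clear safety cover. Origin: centre of the base's underside. x points from the cover's grey tab to its hinge, y along the hinge, z up; yaw within 0.35 rad. In this frame (mm) the toggle's pivot is at (-5, 0, 30), the hinge axis runs along y through (48, 0, 30), and the tab, cover closed, is best pinched at (-72, 0, 75).
- guard_cover (a joint): Cover hinge, rad: 0 closed, 1.57 upright, stop at 1.75; the tab end swings up and over the hinge. Clear hood 95 x 74 x 53 mm, 80 g, open below. A grey tab 16 mm wide (y) and 8 mm thick sticks 38 mm out of the wall opposite the hinge and turns with the cover: pinch it across its width and follow the arc. Stiff hinge: stays at any angle; about 1 N at the tab moves it.
- guard_toggle (a joint): Toggle under the cover, rad: 0 = leaning 0.4 rad away from the hinge (off), 0.8 = leaning 0.4 rad towards the hinge (on), hard stop at each end. Black paddle 10 x 16 mm (x, y), 40 mm long from its pivot at the base's top; its tip is about 38 mm above the base's top. About 1 N at the tip moves it; it stays where left.
- bare_tip (a point): Tip of the bare toggle, about 68 mm above the counter, near the middle of the second switch box (same white base and toggle, but no cover and no tab), which stands on the other side of the robot's centre line from the guarded one, left or right. It may lean either way at the start. To be left as it is.
Mind the look-alikes: they are no part of the job. What is shaped like the guard_box but pink or turquoise is not meant.

How it is judged:
On the way, in this order (a step that is already met when the one before it is completed fails the run):
1. the cover is swung up (more than 1.0 rad) (value of joint guard_cover above 1 rad), for 0.2 s.
2. the guarded toggle is flipped over to the hinge side (more than 0.6 of 0.8 rad) (value of joint guard_toggle above 0.6 rad), for 0.2 s.
At the end, for the whole second after the job is handed in: The cover is closed (within 0.1 rad of its stop), the toggle under it leans to the hinge side (more than 0.6 of its 0.8 rad), and the bare toggle's tip is within 10 mm of where it started (value of joint guard_cover below 0.1 rad and value of joint guard_toggle above 0.6 rad and distance of bare_tip from where it was at the start of the episode below 0.01 m); the robot touches nothing.
It fails at once if the bare toggle is moved by more than 10 mm (distance of bare_tip from where it was at the start of the episode above 0.01 m).
It also fails if it takes over 54 s, if anything falls off the work surface, if the arm or the gripper's body presses on something with over 40 N, if the wrist force passes 120 N, or if a joint passes its speed limit or range.

## Working session

There is one attempt and no reset: what is moved stays moved. The work goes in short steps, Python scripts to look and compute and a tool call to move; the robot and the scene stay as the last step left them, time stands still between calls to the robot, and variables do not carry over. Pictures are saved under pics/ and viewed, at most 10 in all, crops included, and the job is handed in when it is done.

Besides the shell and the picture viewer there is one more tool, called after "Emit:" by a JSON object that holds its "fn" and its "kwargs". carry_out: Moves the arm, as the interface text tells. Its arguments: {"type":"object","properties":{"deltas":{"type":"array","items":{"type":"array","items":{"type":"number"}}},"force":{"type":"number"}},"required":["deltas"]}

```bash
mkdir -p pics; cat > h.py <<'E'
import numpy as np,cv2
from workcell import manip,camera,ticket,boxes_of,outline_of
def pts(p):
    f=210/np.tan(np.radians(p["vertical_fov"])/2);d=p["depth"]
    v,u=np.mgrid[:420,:560]
    c=np.stack([(u-p["cx"])/f*d,(v-p["cy"])/f*d,d],-1)
    return (c-p["t"])@p["R"]
def save(p,n): cv2.imwrite(f"pics/{n}.png",p["img"][...,::-1])
E
python3 - <<'E'
from h import *
for n in("top","scene"):
    p=camera(n);save(p,n+"1");P=pts(p)
    for q in("guard_box","guard_cover","guard_toggle","bare_tip"):
        for b in boxes_of(q,p)[:4]:print(n,q,np.round(b["position"],3),round(b["conf"],2))
o=manip.get_obs();print(o["clock"],o["position"],o["ee_rot"],o["grip_width"])
a=cv2.imread("pics/top1.png");b=cv2.imread("pics/scene1.png")
cv2.imwrite("pics/both.png",cv2.resize(np.hstack([a,b]),(800,300)))
E
```

```text
top guard_box [0.39  0.275 0.084] 0.89
top guard_cover [0.551 0.181 0.081] 0.95
top guard_cover [0.389 0.279 0.087] 0.9
top guard_cover [0.558 0.008 0.082] 0.68
top bare_tip [ 0.539 -0.196  0.062] 0.53
scene guard_box [0.572 0.042 0.065] 0.88
scene guard_box [0.43  0.296 0.075] 0.81
scene guard_box [0.569 0.203 0.07 ] 0.66
scene guard_cover [0.569 0.034 0.077] 0.95
scene guard_cover [0.563 0.193 0.083] 0.94
scene guard_cover [0.417 0.293 0.082] 0.82
scene bare_tip [ 0.548 -0.193  0.055] 0.59
0.5 [0.1976337  0.59292036 0.25329177] [ 1.60185636e-01  9.87086906e-01 -1.05234027e-05 -2.98254688e-05] 1.001676570670846
```

View pics/top1.png

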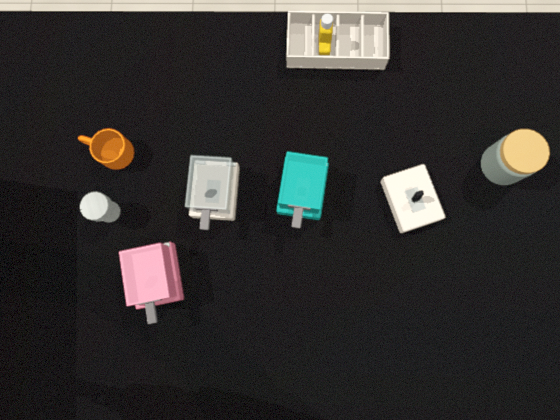

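View pics/scene1.png

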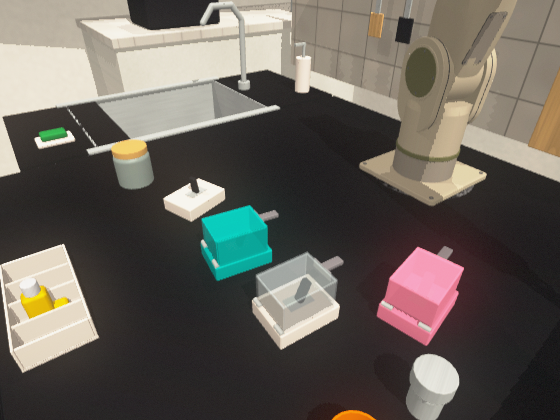

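The guarded white box is at top pixel (213,190) with its tab at (205,218), towards the robot. Teal (303,185) and pink (150,275) are decoys, and the bare box is at (413,198). Next I measure the pose.

```bash
python3 - <<'E'
from h import *
p=camera("top");P=pts(p);im=p["img"].astype(int)
sub=np.zeros((420,560),bool);sub[145:235,180:245]=1
def rect(m,n):
    q=P[m];r=cv2.minAreaRect((q[:,:2]*1000).astype(np.float32));print(n,m.sum(),r,np.median(q[:,2]),np.round(q.mean(0),4))
z=P[...,2]
for a in range(150,234,6): print(a,[(int(z[a,u]*1000)) for u in range(184,244,4)])
rect(sub&(z>.078)&(z<.1),"covertop")
tab=sub&(z>.055)&(z<.1);tab[:212]=0;rect(tab,"tab")
rect(sub&(z>.02)&(z<.1),"all")
base=sub&(z>.022)&(z<.036);rect(base,"base")
print([list(im[215,u]) for u in range(196,216,2)])
m=sub&(z>.02);ys=np.nonzero(m);print(ys[0].min(),ys[0].max())
cv2.imwrite("pics/crop.png",cv2.resize(cv2.imread("pics/top1.png")[145:240,175:255],None,fx=6,fy=6,interpolation=2))
E
```

```text
150 [-2, -1, 1, 1, 1, 0, -1, 1, 1, 0, 0, 0, 0, -1, -1]
156 [2, 0, 83, 80, 82, 83, 85, 0, 0, -1, 1, 0, 2, 0, -1]
162 [0, 0, 83, 83, 82, 83, 82, 82, 82, 84, 83, 84, 860, 0, -2]
168 [-3, 0, 82, 84, 81, 83, 81, 82, 82, 85, 84, 82, 54, 29, 0]
174 [0, 82, 83, 82, 81, 82, 80, 82, 83, 83, 84, 81, 45, 29, -1]
180 [0, 85, 84, 85, 83, 84, 82, 82, 84, 82, 84, 82, 37, 23, -1]
186 [-1, 84, 81, 83, 82, 84, 83, 85, 83, 82, 83, 79, 36, 16, -2]
192 [0, 84, 82, 83, 84, 84, 84, 84, 82, 82, 80, 75, 29, 10, 2]
198 [0, 83, 84, 83, 85, 81, 82, 83, 83, 82, 84, 67, 30, -1, 0]
204 [0, 82, 83, 86, 82, 83, 82, 81, 83, 84, 85, 60, 28, 0, 0]
210 [-1, 0, 48, 49, 53, 77, 78, 75, 80, 69, 71, 57, 30, -1, 0]
216 [2, -1, 27, 27, 26, 82, 77, 30, 31, 30, 29, 28, 27, 0, 860]
222 [0, 0, -1, -1, 80, 81, 78, 0, 1, 0, -1, 860, -2, 0, 0]
228 [0, 0, 0, 0, 81, 78, 80, 0, 0, 0, 0, -1, 0, 0, 0]
covertop 2360 ((538.3540649414062, 185.3449249267578), (75.09952545166016, 133.29827880859375), 86.95104217529297) 0.08331308719085775 [0.5509 0.1841 0.0832]
tab 164 ((487.49072265625, 187.42709350585938), (16.21734619140625, 31.0797176361084), 89.42337036132812) 0.07990210985708646 [0.4871 0.1872 0.0798]
all 3045 ((540.239990234375, 185.09292602539062), (84.21522521972656, 137.10455322265625), 86.85836029052734) 0.08272187062542884 [0.547  0.1794 0.0739]
base 372 ((554.6550903320312, 184.37509155273438), (84.34960174560547, 107.97867584228516), 87.0462417602539) 0.02948898057212209 [0.5319 0.164  0.0294]
[[np.int64(240), np.int64(231), np.int64(216)], [np.int64(243), np.int64(235), np.int64(219)], [np.int64(216), np.int64(208), np.int64(194)], [np.int64(172), np.int64(168), np.int64(163)], [np.int64(171), np.int64(166), np.int64(163)], [np.int64(170), np.int64(164), np.int64(164)], [np.int64(160), np.int64(156), np.int64(152)], [np.int64(218), np.int64(209), np.int64(195)], [np.int64(254), np.int64(245), np.int64(232)], [np.int64(252), np.int64(243), np.int64(230)]]
145 233
```

View pics/crop.png

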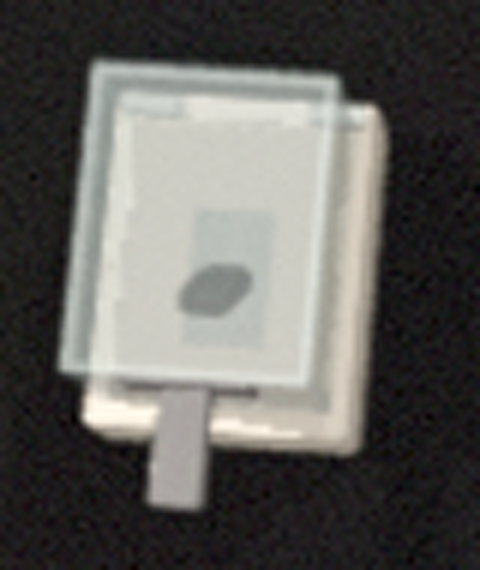

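Emit:
{"fn": "carry_out", "kwargs": {"deltas": [[-0.4,-0.3,0,0,1],[-0.8,-0.6,0,0,1],[-1,-0.74,0,0,1],[-1,-0.74,0,0,1]]}}

```text
clock: 1.05
position: [0.3088, 0.4362, 0.254]
ee_rot: [0.164, 0.986, 0.0, 0.001]
ft_force: [0.1, 0.2, -0.2]
grip_width: 1.001
grasp_force: 0.0
```

Emit:
{"fn": "carry_out", "kwargs": {"deltas": [[-0.4,-0.3,0,0,1],[-0.8,-0.6,0,0,1],[-1,-0.74,0,0,1],[-1,-0.74,0,0,1],[-1,-0.74,0,-0.3,1],[-1,-0.74,0,-0.515,1],[-1,-0.74,0,-0.515,1]]}}

```text
clock: 1.92
position: [0.4115, 0.2885, 0.2533]
ee_rot: [0.026, 1.0, 0.0, -0.0]
ft_force: [-0.9, -0.3, 0.0]
grip_width: 1.002
grasp_force: 0.0
```

```bash
cat >> h.py <<'E'
from scipy.spatial.transform import Rotation as Ro
C=np.array([.5547,.1844]);yaw=-.053
def W(lx,ly,z):
    c,s=np.cos(yaw),np.sin(yaw);return np.array([C[0]+c*lx-s*ly,C[1]+s*lx+c*ly,z])
def go(*ws):
    o=manip.get_obs();R=Ro.from_quat(o["ee_rot"]);M=R.as_matrix()
    a=np.degrees(np.arctan2(M[1,1],M[0,1]));print("t",o["clock"],"pos",o["position"],"yaxis deg",a,"z",M[:,2],"spin",(a-(90+np.degrees(yaw)))/30)
    for w in ws: print(np.round(R.inv().apply(w-o["position"])/.15,3))
E
python3 - <<'E'
from h import *
go(W(-72,0,0)*0+W(-.072,0,.16),W(-.072,0,.078))
E
```

```text
t 1.925 pos [0.41145176 0.28854848 0.2533261 ] yaxis deg 87.05666293614344 z [-1.00584963e-04  3.15223416e-04 -9.99999945e-01] spin 0.003111308344559897
[-0.509 -0.644  0.622]
[-0.51  -0.644  1.169]
```

Emit:
{"fn": "carry_out", "kwargs": {"deltas": [[-0.26,-0.32,0,0,1],[-0.51,-0.64,0,0,1],[-0.51,-0.64,0.3,0,1],[-0.51,-0.64,0.55,0,1],[-0.51,-0.64,0.55,0,1]]}}

```text
clock: 2.55
position: [0.4818, 0.1876, 0.1686]
ee_rot: [0.027, 1.0, -0.001, -0.002]
ft_force: [-0.2, 0.5, 0.4]
grip_width: 1.001
grasp_force: 0.0
```

```bash
python3 - <<'E'
from h import *
p=camera("wrist");save(p,"w1");P=pts(p);z=P[...,2]
t=W(-.085,0,0);d=(P-t)[...,:2]
l=(P[...,:2]-C)@np.array([[np.cos(yaw),-np.sin(yaw)],[np.sin(yaw),np.cos(yaw)]])
m=(z>.068)&(z<.09)&(l[...,0]<-.05)&(l[...,0]>-.1)&(abs(l[...,1])<.03)
if m.sum():
    print(m.sum(),l[m].min(0),l[m].max(0),l[m].mean(0),np.median(z[m]))
go(W(-.072,0,.078))
E
```

```text
1093 [-0.0827706  -0.01128149] [-0.0500926   0.00441338] [-0.06749798 -0.00330003] 0.07962782091458752
t 2.6 pos [0.48294383 0.18802354 0.17073027] yaxis deg 86.95207390274356 z [-1.45488763e-03 -8.09224927e-04 -9.99998614e-01] spin -0.0003749927687692889
[0.    0.002 0.618]
```

View pics/w1.png

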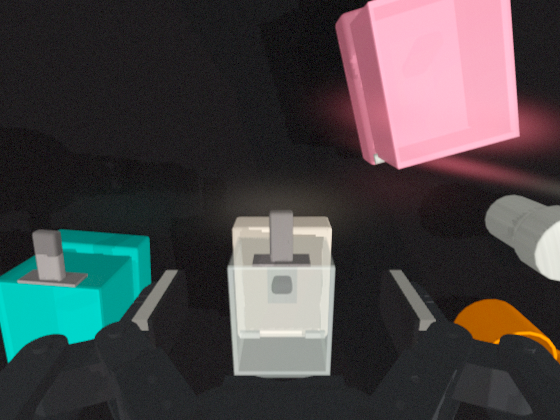

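The wrist view shows the tab at (282,235), centred between the fingers; the hood lies below it. Going down to pinch.

Emit:
{"fn": "carry_out", "kwargs": {"deltas": [[0,-0.01,0.3,0,1],[0,-0.01,0.5,0,1],[0,-0.01,0.62,0,1],[0,-0.01,0.62,0,1],[0,-0.01,0.62,0,-1],[0,-0.01,0.62,0,-1],[0,-0.01,0.62,0,-1],[0,-0.01,0.62,0,-1],[0,-0.01,0.62,0,-1],[0,-0.01,0.62,0,-1]], "force": 25}}

```text
clock: 3.85
position: [0.4833, 0.1856, 0.0777]
ee_rot: [0.026, 1.0, -0.0, -0.0]
ft_force: [-0.5, -4.5, 0.6]
grip_width: 0.175
grasp_force: 28.9
```

```bash
python3 - <<'E'
from h import *
o=manip.get_obs();print(o["grip_width"],o["grasp_force"],o["ft_force"])
r0=np.array([-.120,.045])
def tgt(a):
    return W(.048+r0[0]*np.cos(a)+r0[1]*np.sin(a),0,.030+.003-r0[0]*np.sin(a)+r0[1]*np.cos(a))
go(*[tgt(a) for a in np.arange(0,1.66,.15)])
E
```

```text
0.1753235024311432 28.93839329481125 [-0.50686331 -4.53320576  0.5500515 ]
t 3.85 pos [0.48327347 0.18557066 0.07772932] yaxis deg 86.98671368852204 z [-4.28516395e-04 -5.52306432e-04 -9.99999756e-01] spin 0.0007796667571800716
[ 0.004  0.017 -0.002]
[-0.05   0.017 -0.118]
[-0.12   0.017 -0.225]
[-0.206  0.017 -0.32 ]
[-0.305  0.017 -0.401]
[-0.415  0.017 -0.467]
[-0.533  0.017 -0.515]
[-0.658  0.017 -0.545]
[-0.785  0.017 -0.556]
[-0.913  0.017 -0.548]
[-1.038  0.017 -0.521]
[-1.158  0.017 -0.476]
```

Emit:
{"fn": "carry_out", "kwargs": {"deltas": [[-0.02,0,-0.06,0,-1],[-0.05,0,-0.118,0,-1],[-0.083,0,-0.173,0,-1],[-0.12,0,-0.225,0,-1],[-0.161,0,-0.275,0,-1],[-0.206,0,-0.32,0,-1],[-0.254,0,-0.363,0,-1],[-0.305,0,-0.401,0,-1],[-0.359,0,-0.436,0,-1],[-0.415,0,-0.467,0,-1],[-0.473,0,-0.493,0,-1],[-0.533,0,-0.515,0,-1],[-0.595,0,-0.532,0,-1],[-0.658,0,-0.545,0,-1],[-0.721,0,-0.553,0,-1],[-0.785,0,-0.556,0,-1]]}}

```text
clock: 5.85
position: [0.601, 0.1797, 0.1619]
ee_rot: [0.026, 1.0, -0.0, -0.001]
ft_force: [-2.4, -4.5, 0.8]
grip_width: 0.182
grasp_force: 30.8
```

```bash
python3 - <<'E'
from h import *
o=manip.get_obs();print(o["grip_width"],o["grasp_force"],o["ft_force"])
r0=np.array([-.120,.045])
def tgt(a):
    return W(.048+r0[0]*np.cos(a)+r0[1]*np.sin(a),0,.030+.003-r0[0]*np.sin(a)+r0[1]*np.cos(a))
go(*[tgt(a) for a in np.arange(1.2,1.66,.075)])
save(camera("scene"),"s2")
E
```

```text
0.18231505357170225 30.820977687835693 [-2.39488936 -4.51245473  0.8328943 ]
t 5.85 pos [0.6010183  0.17965263 0.16185318] yaxis deg 87.00294642037673 z [-1.09818345e-03 -1.45817875e-04 -9.99999386e-01] spin 0.0013207578190029305
[0.    0.015 0.005]
[-0.064  0.015  0.006]
[-0.128  0.015  0.013]
[-0.191  0.015  0.024]
[-0.253  0.015  0.04 ]
[-0.313  0.015  0.06 ]
[-0.372  0.015  0.085]
```

View pics/s2.png

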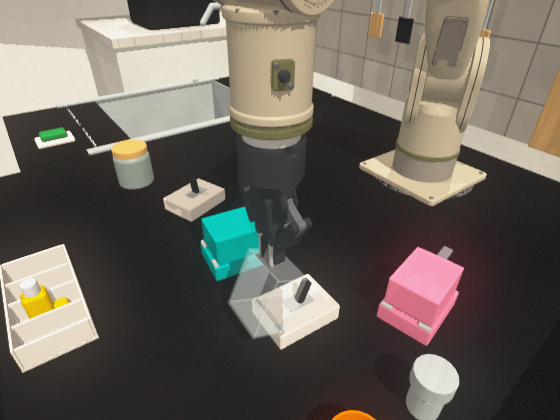

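The cover is at about 1.2 rad, with the hood at (262,290) and the bared toggle at (302,290). I'll continue to about 1.6 rad, then release and rise.

Emit:
{"fn": "carry_out", "kwargs": {"deltas": [[-0.064,0,0.0,0,-1],[-0.128,0,0.008,0,-1],[-0.191,0,0.019,0,-1],[-0.253,0,0.035,0,-1],[-0.313,0,0.055,0,-1],[-0.35,0,0.07,0,-1],[-0.35,0,0.07,0,-1],[-0.35,0,0.07,0,-0.1],[-0.35,0,0.07,0,-0.1],[-0.35,0,0.07,0,-0.1],[-0.35,0,0.07,0,-0.1],[-0.35,0,-0.2,0,-0.1],[-0.35,0,-0.4,0,-0.1],[-0.35,0,-0.4,0,-0.1]]}}

```text
clock: 7.65
position: [0.6546, 0.1775, 0.2241]
ee_rot: [0.026, 1.0, 0.001, 0.002]
ft_force: [0.4, 0.5, 0.1]
grip_width: 0.452
grasp_force: 0.0
```

```bash
python3 - <<'E'
from h import *
p=camera("scene");save(p,"s3");P=pts(p)
l=(P[...,:2]-C)@np.array([[np.cos(yaw),-np.sin(yaw)],[np.sin(yaw),np.cos(yaw)]])
m=(abs(l[...,0]+.005)<.035)&(abs(l[...,1])<.02)&(P[...,2]>.036)&(P[...,2]<.075)
print(m.sum(),np.c_[l[m],P[m][:,2]].min(0),np.c_[l[m],P[m][:,2]].max(0))
print(manip.get_obs()["grip_width"])
go(W(-.055,0,.22),W(-.055,0,.075))
E
```

```text
247 [-0.01983462 -0.01063134  0.03636255] [0.00222765 0.00601393 0.06991367]
0.4506153098970528
t 7.7 pos [0.65378897 0.17737939 0.22213914] yaxis deg 87.014136796188 z [ 1.80870597e-03  9.12484080e-04 -9.99997948e-01] spin 0.0016937703460451795
[1.029 0.013 0.012]
[1.031 0.012 0.979]
```

View pics/s3.png

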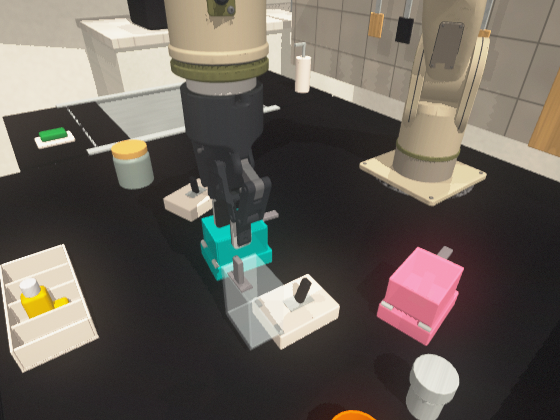

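Emit:
{"fn": "carry_out", "kwargs": {"deltas": [[0.4,0,0,0,-1],[0.8,0,0,0,-1],[1,0,0,0,-1],[1,0,0,0,-1],[1,0,0.3,0,-1],[1,0,0.5,0,-1],[1,0,0.5,0,-1]]}}

```text
clock: 8.57
position: [0.5025, 0.1841, 0.1436]
ee_rot: [0.026, 1.0, -0.001, -0.002]
ft_force: [0.2, -0.3, 0.2]
grip_width: 0.0
grasp_force: 0.0
```

```bash
python3 - <<'E'
from h import *
print(manip.get_obs()["grip_width"])
go(W(-.055,-.001,.073),W(-.03,-.001,.073),W(-.014,-.001,.073))
E
```

```text
0.0004156279583671968
t 8.575 pos [0.50254494 0.1841192  0.14358306] yaxis deg 86.98775031970189 z [-0.00440954 -0.00282415 -0.99998629] spin 0.0008142211298415229
[0.018 0.015 0.471]
[-0.149  0.015  0.47 ]
[-0.256  0.015  0.469]
```

Emit:
{"fn": "carry_out", "kwargs": {"deltas": [[0.02,0.015,0.25,0,-1],[0.02,0.015,0.47,0,-1],[0.02,0.015,0.47,0,-1],[-0.04,0.015,0.47,0,-1],[-0.1,0.015,0.47,0,-1],[-0.15,0.015,0.47,0,-1],[-0.2,0.015,0.47,0,-1],[-0.25,0.015,0.47,0,-1],[-0.25,0.015,0.47,0,-1]]}}

```text
clock: 9.7
position: [0.5417, 0.1852, 0.0757]
ee_rot: [0.026, 1.0, -0.0, 0.0]
ft_force: [-0.4, -0.3, -0.2]
grip_width: 0.001
grasp_force: 0.0
```

```bash
python3 - <<'E'
from h import *
print(manip.get_obs()["ft_force"])
go(W(-.055,-.001,.073),W(-.014,-.001,.073))
p=camera("scene");save(p,"s4")
E
```

```text
[-0.42291367 -0.33208042 -0.18603255]
t 9.7 pos [0.54174676 0.18519104 0.07565859] yaxis deg 86.99131517386287 z [ 4.02004232e-04 -9.08385329e-05 -9.99999915e-01] spin 0.0009330496018743399
[ 0.28  -0.007  0.018]
[ 0.007 -0.007  0.018]
```

View pics/s4.png

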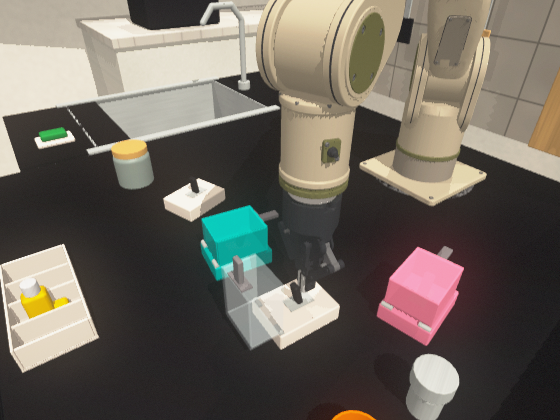

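The toggle at (297,290) now leans to the hinge side, but the force is about zero, so it isn't at the stop yet. Pushing further.

Emit:
{"fn": "carry_out", "kwargs": {"deltas": [[-0.02,0,0.02,0,-1],[-0.04,0,0.02,0,-1],[-0.04,0,0.02,0,-1]]}}

```text
clock: 10.12
position: [0.5462, 0.1852, 0.0722]
ee_rot: [0.026, 1.0, -0.0, -0.001]
ft_force: [-4.8, -0.4, 1.3]
grip_width: 0.0
grasp_force: 2.5
```

Emit:
{"fn": "carry_out", "kwargs": {"deltas": [[-0.02,0,0,0,-1],[-0.03,0,0,0,-1],[-0.03,0,0,0,-1]]}}

```text
clock: 10.5
position: [0.547, 0.1852, 0.0718]
ee_rot: [0.025, 1.0, -0.001, -0.005]
ft_force: [-22.8, -1.1, 15.5]
grip_width: -0.0
grasp_force: 13.4
```

At the stop (22.8 N, fingers no longer advancing). Back off, rise, and move back over the tab.

Emit:
{"fn": "carry_out", "kwargs": {"deltas": [[0.1,0,0,0,-1],[0.2,0,0,0,-1],[0.2,0,-0.35,0,-1],[0.2,0,-0.7,0,-1],[0.2,0,-1,0,-0.1],[0.2,0,-1,0,-0.1],[0.2,0,-1,0,-0.1]]}}

```text
clock: 11.38
position: [0.5212, 0.1863, 0.2221]
ee_rot: [0.026, 1.0, 0.0, -0.0]
ft_force: [-0.9, 0.1, -0.0]
grip_width: 0.445
grasp_force: 0.0
```

```bash
python3 - <<'E'
from h import *
p=camera("scene");save(p,"s5");P=pts(p)
l=(P[...,:2]-C)@np.array([[np.cos(yaw),-np.sin(yaw)],[np.sin(yaw),np.cos(yaw)]])
L=np.dstack([l,P[...,2:]])
def st(m,n):
    if m.sum(): print(n,m.sum(),L[m].min(0),L[m].max(0),L[m].mean(0))
st((abs(l[...,0]+.005)<.035)&(abs(l[...,1])<.02)&(P[...,2]>.055)&(P[...,2]<.075),"tog")
st((abs(l[...,0]-.09)<.03)&(abs(l[...,1])<.015)&(P[...,2]>.128)&(P[...,2]<.175),"tab")
print(manip.get_obs()["grip_width"])
r0=np.array([-.120,.045])
def tgt(a):
    return W(.048+r0[0]*np.cos(a)+r0[1]*np.sin(a),-.0015,.030+.003-r0[0]*np.sin(a)+r0[1]*np.cos(a))
print(tgt(1.6))
go(W(-.055,0,.22),tgt(1.6))
E
```

```text
tog 93 [ 0.00374981 -0.01032736  0.05516989] [0.0176699  0.00545846 0.07019508] [0.01266417 0.00013437 0.0648354 ]
tab 345 [ 0.07928629 -0.01402515  0.12800329] [0.10354895 0.01447718 0.16539195] [0.09752344 0.00193954 0.14418795]
0.4507806876120733
[0.65096981 0.17779081 0.15163485]
t 11.425 pos [0.52095712 0.1862087  0.22154843] yaxis deg 87.01826751627894 z [-1.30956410e-03 -5.42874495e-04 -9.99998995e-01] spin 0.0018314610157432298
[0.141 0.    0.011]
[-0.869 -0.011  0.465]
```

View pics/s5.png

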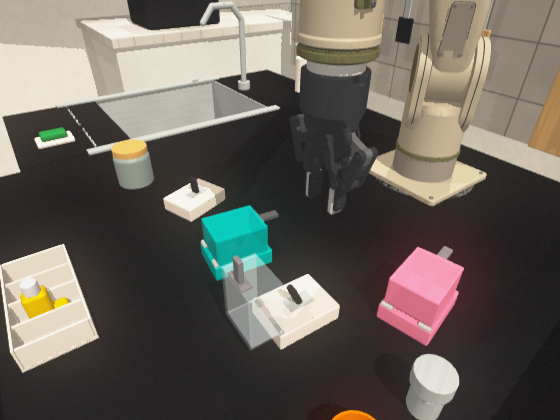

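The toggle (294,293) leans to the hinge; the tab stands upright at (238,268). Regrasp it.

Emit:
{"fn": "carry_out", "kwargs": {"deltas": [[-0.4,-0.005,0,0,-0.1],[-0.8,-0.01,0,0,-0.1],[-0.885,-0.01,0,0,-0.1],[-0.885,-0.01,0,0,-0.1],[-0.885,-0.01,0.25,0,-0.1],[-0.885,-0.01,0.465,0,-0.1],[-0.885,-0.01,0.465,0,-0.1],[-0.885,-0.01,0.465,0,-1],[-0.885,-0.01,0.465,0,-1],[-0.885,-0.01,0.465,0,-1],[-0.885,-0.01,0.465,0,-1],[-0.885,-0.01,0.465,0,-1]], "force": 25}}

```text
clock: 12.92
position: [0.6551, 0.1771, 0.1546]
ee_rot: [0.027, 1.0, -0.0, 0.001]
ft_force: [-0.6, -5.9, 5.6]
grip_width: 0.178
grasp_force: 28.4
```

```bash
python3 - <<'E'
from h import *
o=manip.get_obs();print(o["grip_width"],o["grasp_force"],o["ft_force"])
r0=np.array([-.120,.045])
def tgt(a):
    return W(.048+r0[0]*np.cos(a)+r0[1]*np.sin(a),-.0015,.030+.003-r0[0]*np.sin(a)+r0[1]*np.cos(a))
go(*[tgt(a) for a in np.arange(1.6,-.01,-.1)])
E
```

```text
0.17781282693489217 28.42180073261261 [-0.60938733 -5.89148171  5.57595833]
t 12.925 pos [0.65511053 0.17705511 0.15458023] yaxis deg 86.95618313551961 z [ 2.46695684e-03 -1.16804457e-04 -9.99996950e-01] spin -0.00023801834290111402
[0.028 0.003 0.02 ]
[ 0.108  0.003 -0.009]
[ 0.191  0.003 -0.029]
[ 0.276  0.003 -0.041]
[ 0.361  0.003 -0.045]
[ 0.446  0.003 -0.04 ]
[ 0.531  0.003 -0.026]
[ 0.613  0.003 -0.004]
[0.693 0.003 0.026]
[0.77  0.003 0.064]
[0.842 0.003 0.109]
[0.91  0.003 0.161]
[0.972 0.003 0.22 ]
[1.027 0.003 0.285]
[1.076 0.003 0.355]
[1.118 0.003 0.429]
[1.152 0.003 0.508]
```

Emit:
{"fn": "carry_out", "kwargs": {"deltas": [[0.055,0,-0.015,0,-1],[0.1,0,-0.028,0,-1],[0.14,0,-0.04,0,-1],[0.181,0,-0.048,0,-1],[0.223,0,-0.055,0,-1],[0.266,0,-0.06,0,-1],[0.308,0,-0.063,0,-1],[0.351,0,-0.064,0,-1],[0.394,0,-0.062,0,-1],[0.436,0,-0.059,0,-1],[0.479,0,-0.053,0,-1],[0.521,0,-0.045,0,-1],[0.562,0,-0.035,0,-1],[0.603,0,-0.023,0,-1],[0.643,0,-0.009,0,-1],[0.683,0,0.007,0,-1],[0.722,0,0.025,0,-1],[0.76,0,0.045,0,-1],[0.76,0,0.045,0,-1]]}}

```text
clock: 15.3
position: [0.5406, 0.1828, 0.1467]
ee_rot: [0.027, 1.0, -0.0, 0.001]
ft_force: [-0.4, -7.2, 0.8]
grip_width: 0.179
grasp_force: 26.7
```

```bash
python3 - <<'E'
from h import *
o=manip.get_obs();print(o["grip_width"],o["grasp_force"],o["ft_force"])
r0=np.array([-.120,.045])
def tgt(a):
    return W(.048+r0[0]*np.cos(a)+r0[1]*np.sin(a),-.0015,.030+.003-r0[0]*np.sin(a)+r0[1]*np.cos(a))
go(*[tgt(a) for a in np.arange(.7,-.06,-.1)])
E
```

```text
0.17876355087643866 26.66333645582199 [-0.44437    -7.23760205  0.84243324]
t 15.3 pos [0.54064151 0.18276937 0.14673371] yaxis deg 86.96254028267288 z [ 1.06257893e-03 -7.90980678e-04 -9.99999123e-01] spin -2.6113437792218973e-05
[0.006 0.006 0.013]
[0.078 0.006 0.059]
[0.145 0.006 0.111]
[0.207 0.006 0.17 ]
[0.263 0.006 0.235]
[0.312 0.006 0.305]
[0.353 0.006 0.379]
[0.387 0.006 0.458]
```

Emit:
{"fn": "carry_out", "kwargs": {"deltas": [[0.04,0,0.025,0,-1],[0.078,0,0.05,0,-1],[0.112,0,0.076,0,-1],[0.145,0,0.104,0,-1],[0.177,0,0.134,0,-1],[0.207,0,0.165,0,-1],[0.236,0,0.198,0,-1],[0.263,0,0.23,0,-1],[0.288,0,0.266,0,-1],[0.312,0,0.302,0,-1],[0.333,0,0.34,0,-1],[0.353,0,0.378,0,-1],[0.37,0,0.418,0,-1],[0.387,0,0.458,0,-1],[0.388,0,0.475,0,-1],[0.388,0,0.475,0,-1]]}}

```text
clock: 17.3
position: [0.4824, 0.1858, 0.0764]
ee_rot: [0.027, 1.0, -0.0, -0.0]
ft_force: [-6.6, -9.9, 17.5]
grip_width: 0.185
grasp_force: 28.5
```

Pressed against the closed stop (17.5 N up). Release and rise clear.

Emit:
{"fn": "carry_out", "kwargs": {"deltas": [[0,0,0,0,0],[0,0,0,0,0],[0,0,0,0,0],[0,0,0,0,0],[0,0,-0.3,0,0],[0,0,-0.6,0,0],[0,0,-0.9,0,0],[0.3,0,-0.9,0,0],[0.3,0,-0.9,0,0]]}}

```text
clock: 18.42
position: [0.4353, 0.1899, 0.2103]
ee_rot: [0.025, 1.0, 0.001, -0.0]
ft_force: [-0.0, -0.5, 0.3]
grip_width: 0.498
grasp_force: 0.0
```

```bash
python3 - <<'E'
from h import *
p=camera("scene");save(p,"s6");P=pts(p)
l=(P[...,:2]-C)@np.array([[np.cos(yaw),-np.sin(yaw)],[np.sin(yaw),np.cos(yaw)]])
m=(abs(l[...,0]+.068)<.02)&(abs(l[...,1])<.012)&(P[...,2]>.06)&(P[...,2]<.11)
print(m.sum(),P[m][:,2].max(),np.median(P[m][:,2]));print(manip.get_obs()["ft_force"],manip.get_obs()["clock"])
E
```

```text
182 0.08227487524168331 0.08015554029860003
[ 0.07895357 -0.16782801  0.22474072] 18.475
```

View pics/s6.png

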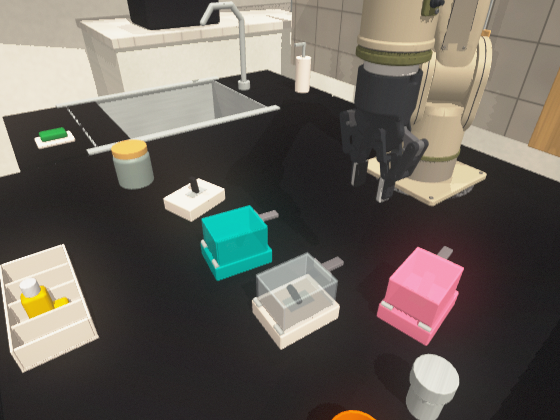

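The cover is closed at (297,290) with the tab top at 80 mm, as at the start. The toggle leans to the hinge at (294,292), the bare toggle is unchanged at (195,185), and the arm is clear.

```bash
python3 -c "
from h import *
print(ticket.hand_in())"
```

```text
the job is handed in; nothing more can be done
None
```

The job is handed in: the guarded toggle is flipped on, the cover is closed again, the bare toggle was left as it was, and the arm is clear, though the hand-in returned no verdict.

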